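Tighten the outer collar of the main switch, not the selector

TASK

On the switch unit the outer screw collar is loose. Screw it down (clockwise seen from above) until you feel it come up against its stop, so that it clamps the sprung cover plate, but do not force it on past there, and leave the selector knob inside it at its setting. Then let go; leave the other things on the bench where they are.

Things in the scene. Friction and masses are not known exactly. Their poses are not given: they have to be found in the camera images.
- unit: fixed assembly: aluminium mounting sheet 310 x 400 x 4 mm with trunking, contactors and, on it, the main switch: a grey 116 mm square box whose top is 55 mm above the bench. Origin on the bench, straight below the switch's vertical axis, on which plate, collar and knob are centred. z up, yaw differs from start to start
- plate: sprung steel cover plate 102 x 102 x 5 mm on the switch box, below the collar, which presses it straight down by 1 to 2 mm. Origin at the centre of its underside; at the start its top lies 65 mm above the bench, and the box's lip round it is 1.5 mm lower
- collar_centre (a point): centre of the collar, on the axis, half-way up it (18 mm below its top). Turning it slowly takes 0.2 to 0.35 N m. The stop is 2.2 to 3.5 rad away at the start, cannot be seen and is felt as a springy rise of 3 N m per rad: at 0.5 to 1.0 N m it is home, at 1.6 N m it is forced. It can be read with the hand at rest, still gripping
- collar: outer knob: black ribbed screw collar, 62 mm outer diameter, 36 mm tall, above the plate; a small white mark on its top points along its own -x. Origin on the axis at the centre of its underside, 4 to 7 mm above the plate at the start. Right-hand thread: clockwise from above lowers it 16 mm per full turn (2.55 mm per rad). It stays where it is left (forced past its stop, it springs back)
- knob_pointer (a point): white pointer end on top of the inner selector knob, 17 mm from the axis. The knob is black, 38 mm in diameter with a bar grip 36 x 12 mm on top; it stands in the collar, and its top is 127 mm above the bench, 19 to 22 mm above the collar's top at the start. It turns at a touch (0.02 N m)
- screwdriver: loose screwdriver 200 mm long lying on the bench left of the unit; bystander
- contactor: loose black and white contactor 75 x 45 x 70 mm standing on the bench right of the unit; bystander
- relay: loose black relay block 60 x 36 x 66 mm standing on the bench in front of the unit's left part; bystander

How it is judged:
At the end, for the whole second after the job is handed in: the collar, at rest, presses on the plate with more than 18 N (home gives about 24 N; 18 N is about 0.25 rad short of it); the selector's pointer is within 4 mm of where it was (contact force between collar and plate above 18 N and angular speed of collar below 0.1 rad/s and distance of knob_pointer from where it was at the start of the episode below 0.004 m); the robot touches nothing.
It fails at once if the inner selector knob is turned (its pointer moves more than 4 mm) (distance of knob_pointer from where it was at the start of the episode above 0.004 m).
It fails at once if the collar is forced past its stop (more than 42 N on the plate, about 0.4 rad too far) (contact force between collar and plate above 42 N).
It fails at once if a bystander is pushed more than 15 mm (distance of any of screwdriver, contactor, relay from where it was at the start of the episode above 0.015 m).
It also fails if it takes over 58 s, if anything falls off the work surface, if the arm or the gripper's body presses on something with over 40 N, if the wrist force passes 120 N, or if a joint passes its speed limit or range.

ROBOT

A 7-joint arm with a two-finger parallel gripper is mounted at the origin on the work surface. World frame = base frame: x ahead of the robot, y to its left, z up, the work surface at z = 0. Lengths are in m, angles in rad, forces in N, time in s.
With the tool pointing down it reaches from about 0.4 to 0.9 m from the base axis. Payload 5.5 kg.
Tool frame: the origin (TCP) lies at the centre of the arm's flange, where the gripper is bolted on; the fingertips stand 178 mm ahead of it and the grasp point (between the pads) lies manip.grip_depth ahead of it (manip.grip_depth is the distance from the TCP to the grasp point, in m); z points along the fingers, y is the line along which they close (so a half turn about z gives the same grasp; the last joint's range is limited). The gripper opens to 92 mm and grips with 3 to 60 N. Pads are 19 mm wide; open, the fingers measure 130 mm over their backs; the gripper's body (75 mm by 190 mm) begins 47 mm behind the grasp point.
Start: joints at [-0.899, 0.501, -0.427, 1.55, 0.221, 1.138, -0.21], TCP at [0.258, 0.596, 0.405] pointing down, gripper open.
Joint ranges: [-2.88, 2.88], [-0.31, 2.03], [-1.54, 1.56], [0.2, 2.42], [-1.41, 4.55], [0.19, 2.02], [-2.57, 2.57]. Speed limits (rad/s): [2.57, 2.57, 3.14, 3.14, 3.14, 3.14, 3.14].

INTERFACE

Orientations are given as a rotation vector (axis times angle).
In Python, from bench import manip, solver, imaging, nets gives the robot as it stands. Calls block until the motion is done:
- manip.movep(position, orientation): joint-space move of the TCP to a pose.
- manip.move_straight(position, v=0.15, ori=None): straight line of the TCP; ori=None keeps the orientation; v is the mean speed in m/s.
- manip.move_j(angles): joint-space move.
- manip.gripper_to(opening, force=None): opening from 0.0 (shut) to 1.0 (fully open); force is the grip in N (None keeps the last); returns when the fingers have stopped.
- manip.dwell(seconds).
- solver.inverse_kinematics(position, orientation): joint angles nearest the present ones, or None.
- imaging.grab_frame(name): name is "side" or "top" or "wrist"; returns the picture (420x560x3 uint8, red, green, blue); there is no depth.
- imaging.get_calibration(name): a dict with "fov_y" (degrees; the focal length in pixels is half the picture's height over the tangent of half this angle, whatever the lens; pixels are square), "cx", "cy" (the principal point, pixels), "k1" (the pictures are not rectified: a ray, as slopes to the right and down, at radius r is drawn at 1 + k1 r^2 times it, then the intrinsics apply), "pose" (4x4, takes a point from camera to world coordinates). Camera axes: x right, y down, z forward; pixel columns grow to the right and rows downward; lengths in m; the calibration is good to about 2 mm. A picture is of the moment at which its call begins: read the wrist's pose just before it. get_calibration takes no time and is no camera call; for the wrist camera it gives the pose at the moment of the call.
A pose or a line that the arm cannot do raises manip.Unreachable and nothing moves.
- manip.job_done(): hands the job in; it is judged then, once.
Trained networks look in the newest picture that a camera, given by its name, has taken for a name from the list of things; names that differ only in an ending like _2 or _b are one class to them, and where a whole thing is asked for, a point or a joint stands for the part that bears it (a point fixed in the world has none). Each returns a list of dicts, best first, with "conf" (0 to 1); they miss things now and then, are a little off and sometimes report something else, mostly with a low value. They report only what shows in the picture. A call takes as long as a camera call.
- nets.find_in(camera, name): "location" ([x, y, z] in m, in the coordinates of the camera as it stood for that picture, good to about 4 mm: the middle of the surface that is visible of it).
- nets.outline_of(camera, name): "region" (420x560 bool, what is visible of it).
Readings, each from a call of its own:
- manip.get_clock(): time.
- manip.get_qpos(): joint angles.
- manip.get_qvel(): joint speeds.
- manip.get_joint_efforts(): joint torques, N m.
- manip.get_eef_pos(): TCP position.
- manip.get_orientation(): TCP orientation.
- manip.get_force(): force on the tool from outside, world axes, zero at the start.
- manip.get_moment(): the same for the moment, N m.
- manip.get_opening(): opening from 0.0 (shut) to 1.0 (fully open).
- manip.get_gripper_force(): force on a finger pad.
Only numpy, scipy, OpenCV 4.12 (cv2) and the standard library are available. Lean on these libraries where they do the work, as an engineer would, in place of code of your own. Each camera call takes 0.05 s, during which the arm holds its last target. There are 200 camera calls.

## Working session

There is one attempt and no reset: what is moved stays moved. The work goes in short steps, each a Python script; the robot and the scene stay as the last script left them, time stands still between calls to the robot, and variables do not carry over. Pictures are saved under pics/ and viewed, at most 10 in all, crops included, and the job is handed in when it is done.

```bash
ls; mkdir -p pics; cat > h.py <<'E'
import numpy as np, cv2
from scipy.spatial.transform import Rotation as R
from bench import manip, solver, imaging, nets
def save(cam,name):
    im=imaging.grab_frame(cam); cv2.imwrite(f'pics/{name}.png',im[:,:,::-1]); return im
def toworld(cal,p): return (cal['pose']@np.r_[p,1])[:3]
def pix2z(cal,u,v,z):
    f=210/np.tan(np.radians(cal['fov_y'])/2)
    d=np.array([(u-cal['cx'])/f,(v-cal['cy'])/f]); s=d.copy()
    for _ in range(20): s=d/(1+cal['k1']*(s@s))
    T=cal['pose']; r=T[:3,:3]@np.r_[s,1]; o=T[:3,3]
    return o+r*(z-o[2])/r[2]
E
cat > a.py <<'E'
from h import *
print(manip.grip_depth, manip.get_clock(), manip.get_orientation(), manip.get_opening())
for c in ['top','side','wrist']:
    cal=imaging.get_calibration(c); save(c,c+'0')
    print(c,cal['pose'][:3,3].round(3), cal['fov_y'],cal['k1'])
    for n in ['collar','knob_pointer','unit','plate','relay','contactor','screwdriver']:
        for d in nets.find_in(c,n)[:2]: print(' ',n,round(d['conf'],2),toworld(cal,d['location']).round(3))
E
python3 a.py
```

```text
pics
0.1592 0.0 [-6.37561434e-01 -3.07574951e+00  2.96511462e-03] 0.9986377534990456
top [0.41  0.02  1.239] 46.44173524612809 -0.014465740289579613
  collar 0.66 [ 0.543 -0.123  0.106]
  knob_pointer 0.74 [ 0.551 -0.123  0.114]
  unit 0.93 [ 0.596 -0.131  0.002]
  plate 0.7 [ 0.548 -0.116  0.067]
  plate 0.62 [ 0.55  -0.124  0.115]
  relay 0.68 [ 0.363 -0.086  0.067]
  contactor 0.59 [ 0.544 -0.4    0.058]
  screwdriver 0.67 [0.435 0.057 0.019]
side [ 0.431 -1.06   0.735] 48.6656167435511 -0.13306698795396107
  collar 0.63 [ 0.545 -0.149  0.098]
  knob_pointer 0.44 [ 0.549 -0.135  0.118]
  unit 0.73 [ 0.601 -0.19   0.028]
  plate 0.89 [ 0.539 -0.149  0.066]
  relay 0.57 [ 0.363 -0.107  0.047]
  contactor 0.56 [ 0.54  -0.425  0.04 ]
  screwdriver 0.75 [0.429 0.04  0.017]
wrist [0.19  0.626 0.384] 71.60550450749231 -0.05435951344684547
```

View pics/top0.png

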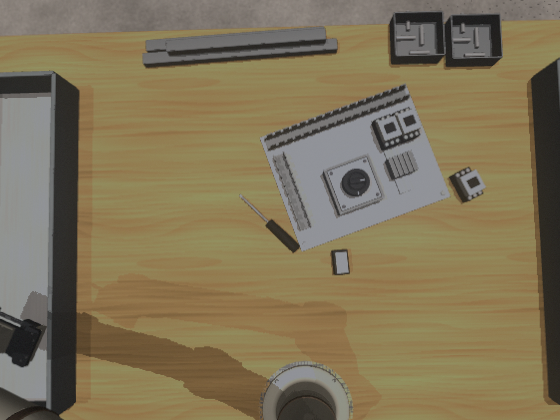

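View pics/side0.png

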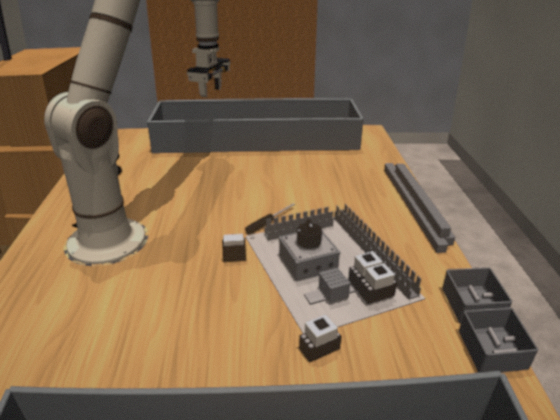

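The switch box is at about (353,185) in the top view with the collar and knob at (356,182), and its surroundings are all lower. Next I check the reachable yaw range, then move above it for a wrist view.

```bash
cat >> h.py <<'E'
def down(yaw): # tool z down, tool x at yaw in world
    return (R.from_euler('z',yaw)*R.from_euler('x',np.pi)).as_rotvec()
E
cat > b.py <<'E'
from h import *
r=R.from_rotvec(manip.get_orientation()).as_matrix(); print('yaw now',np.arctan2(r[1,0],r[0,0]), manip.get_qpos().round(2))
for z in (0.40,0.248):
  for y in np.arange(-3,3.2,0.5):
    q=solver.inverse_kinematics([0.548,-0.126,z],down(y)); print(z,y.round(2),None if q is None else np.round(q,2))
E
python3 b.py
```

```text
yaw now 2.7328007205153684 [-0.9   0.5  -0.43  1.55  0.22  1.14 -0.21]
0.4 -3.0 [ 0.14  0.32  0.05  1.79 -0.02  1.03  1.9 ]
0.4 -2.5 [ 0.23  0.32 -0.06  1.79  0.02  1.03  2.37]
0.4 -2.0 [ 1.09  0.68 -1.3   1.76  0.69  1.25  2.32]
0.4 -1.5 [-0.74  0.71  1.36  1.82 -0.74  1.25 -2.23]
0.4 -1.0 [-0.65  0.55  1.14  1.82 -0.55  1.14 -1.9 ]
0.4 -0.5 [-0.52  0.44  0.91  1.81 -0.39  1.08 -1.54]
0.4 0.0 [-0.08  0.33  0.31  1.8  -0.12  1.03 -1.29]
0.4 0.5 [-0.04  0.32  0.27  1.8  -0.1   1.03 -0.8 ]
0.4 1.0 [-0.01  0.32  0.23  1.8  -0.08  1.03 -0.32]
0.4 1.5 [ 0.03  0.32  0.18  1.8  -0.07  1.03  0.17]
0.4 2.0 [ 0.06  0.32  0.14  1.8  -0.05  1.03  0.65]
0.4 2.5 [ 0.09  0.32  0.1   1.8  -0.04  1.03  1.14]
0.4 3.0 [ 0.13  0.32  0.06  1.79 -0.02  1.03  1.63]
0.248 -3.0 [ 0.27  0.52 -0.11  1.9   0.08  0.73  1.82]
0.248 -2.5 [ 0.35  0.53 -0.22  1.89  0.17  0.74  2.25]
0.248 -2.0 [-0.69  1.08  1.35  1.93 -1.16  1.22 -2.47]
0.248 -1.5 [-0.69  1.08  1.35  1.93 -1.16  1.22 -1.97]
0.248 -1.0 [-0.61  0.86  1.13  1.93 -0.94  1.01 -1.61]
0.248 -0.5 [-0.34  0.62  0.68  1.92 -0.54  0.8  -1.44]
0.248 0.0 [-0.07  0.54  0.32  1.91 -0.24  0.73 -1.18]
0.248 0.5 [-0.03  0.53  0.27  1.91 -0.2   0.73 -0.72]
0.248 1.0 [ 0.02  0.52  0.21  1.91 -0.15  0.73 -0.26]
0.248 1.5 [ 0.07  0.52  0.14  1.9  -0.11  0.72  0.2 ]
0.248 2.0 [ 0.12  0.52  0.07  1.9  -0.05  0.72  0.65]
0.248 2.5 [ 0.18  0.52 -0.    1.9   0.    0.72  1.11]
0.248 3.0 [ 0.24  0.52 -0.07  1.9   0.05  0.73  1.56]
```

```bash
cat > c.py <<'E'
from h import *
manip.movep([0.548,-0.126,0.40],down(-2.6)); print(manip.get_clock(), manip.get_qpos().round(2))
# look with the collar nearer the image centre
c=imaging.get_calibration('wrist'); 
o=c['pose'][:3,3]; ax=c['pose'][:3,2]; hit=o+ax*(0.11-o[2])/ax[2]; print('cam',o.round(3),'axis hit',hit.round(3))
save('wrist','w1')
for n in ['collar','knob_pointer','plate','unit']:
    for d in nets.find_in('wrist',n)[:2]: print(n,round(d['conf'],2),toworld(c,d['location']).round(4))
for n,z in (('plate',0.065),('collar',0.106)):
    for d in nets.outline_of('wrist',n)[:1]:
        m=d['region'].astype(np.uint8); cnt=max(cv2.findContours(m,0,2)[0],key=cv2.contourArea)
        h=cv2.convexHull(cnt)[:,0]; P=np.array([pix2z(c,u,v,z)[:2] for u,v in h]).astype(np.float32)
        print(n,round(d['conf'],2),'minRect',cv2.minAreaRect(P*1000),'circ',cv2.minEnclosingCircle(P*1000), 'ell',cv2.fitEllipse(P*1000))
E
python3 c.py
```

```text
3.9417 [ 0.21  0.32 -0.04  1.79  0.02  1.03  2.28]
cam [ 0.484 -0.165  0.379] axis hit [ 0.552 -0.124  0.11 ]
collar 0.68 [ 0.5471 -0.134   0.1078]
knob_pointer 0.72 [ 0.5449 -0.1299  0.1137]
knob_pointer 0.37 [ 0.5456 -0.1338  0.1093]
plate 0.83 [ 0.5298 -0.1418  0.0674]
unit 0.7 [ 0.5509 -0.151   0.003 ]
plate 0.85 minRect ((549.0780029296875, -128.7566680908203), (103.86766815185547, 102.50875091552734), 19.06720733642578) circ ((548.609130859375, -129.24966430664062), 70.57168579101562) ell ((547.7304077148438, -128.76939392089844), (130.62522888183594, 135.33729553222656), 0.44018611311912537)
collar 0.89 minRect ((548.2080688476562, -129.45068359375), (63.74827194213867, 60.26688766479492), 47.867374420166016) circ ((548.044677734375, -129.78338623046875), 33.02033233642578) ell ((547.9000244140625, -129.07740783691406), (60.391151428222656, 65.76353454589844), 116.68600463867188)
```

View pics/w1.png

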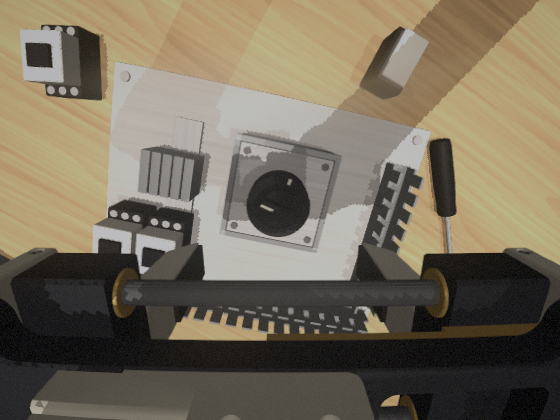

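```bash
cat >> h.py <<'E'
def fm(): return manip.get_force().round(1), manip.get_moment().round(2)
E
cat > d.py <<'E'
from h import *
X,Y=0.5485,-0.129
print(fm())
manip.movep([X,Y,0.30],down(-2.45)); manip.move_straight([X,Y,0.2537],v=0.06)
print(manip.get_clock(),manip.get_qpos().round(2),manip.get_eef_pos().round(4),fm())
manip.gripper_to(0.55,force=15)
for o,f in ((0.0,15),): 
    manip.gripper_to(o,force=f); manip.dwell(0.3)
print(manip.get_clock(),'open',manip.get_opening(),manip.get_gripper_force(),fm(),manip.get_eef_pos().round(4))
save('side','s2')
E
python3 d.py
```

```text
(array([-0.9, -0.9, -0.6]), array([0.04, 0.01, 0.06]))
5.7 [ 0.23  0.51 -0.06  1.89  0.04  0.74  2.41] [ 0.5487 -0.129   0.2538] (array([ 0.3, -0.9, -0.2]), array([ 0.11,  0.07, -0.01]))
6.8083 open 0.6698593243701695 15.001072883605957 (array([-4.2,  3.9,  4.8]), array([ 0.92,  0.94, -0.05])) [ 0.5481 -0.1283  0.2537]
```

```bash
cat > t.py <<'E'
from h import *
import json,sys
# state: commanded centre, yaw, total turn
def turn(s,n,step,thr):
    for _ in range(n):
        yaw=s['yaw']-step; p=[s['x'],s['y'],s['z']-0.00255*step]
        q=solver.inverse_kinematics(p,down(yaw)); q0=manip.get_qpos()
        if q is None or np.abs(q-q0).max()>step+0.15 or abs(q[6])>2.5: print('IK',q,q0); break
        manip.move_j(q); manip.dwell(0.15)
        s.update(yaw=yaw,z=p[2],tot=s['tot']+step)
        F,M=fm(); e=manip.get_eef_pos(); r=R.from_rotvec(manip.get_orientation()).as_matrix()
        y=r[:2,1]; k=np.clip(0.5*(F[:2]@y)/6.3e3,-5e-4,5e-4)
        s['x']+=k*y[0]; s['y']+=k*y[1]
        act=np.arctan2(r[1,0],r[0,0])
        print(f"{manip.get_clock():.2f} tot {s['tot']:.2f} lag {np.angle(np.exp(1j*(act-yaw))):.3f} F {F} Mz {M[2]} e {e.round(4)} c {s['x']:.4f} {s['y']:.4f} op {manip.get_opening():.3f}")
        json.dump(s,open('s.json','w'))
        if M[2]>thr: print('STOP'); break
E
cat > e.py <<'E'
from t import *
s=dict(x=0.5480,y=-0.1284,z=0.2537,yaw=-2.45,tot=0.0)
manip.gripper_to(0.0,force=45); print(fm())
turn(s,3,0.2,0.65)
E
python3 e.py
```

```text
(array([-4.9,  3.6,  6. ]), array([ 0.88,  1.03, -0.04]))
7.51 tot 0.20 lag 0.005 F [-3.9  2.8  5.7] Mz -0.29 e [ 0.5478 -0.128   0.2533] c 0.5478 -0.1281 op 0.670
7.94 tot 0.40 lag 0.005 F [-3.1  3.7  5.5] Mz -0.31 e [ 0.5477 -0.1278  0.2527] c 0.5477 -0.1278 op 0.667
8.38 tot 0.60 lag 0.006 F [-3.9  3.4  6. ] Mz -0.33 e [ 0.5477 -0.1275  0.2522] c 0.5477 -0.1275 op 0.669
```

View pics/s2.png

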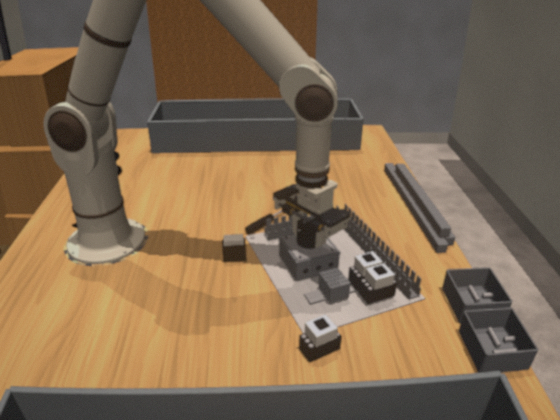

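```bash
cat > f.py <<'E'
from h import *
im=save('wrist','w3'); print(manip.get_joint_efforts().round(2),manip.get_qpos().round(3),fm())
for n in ['knob_pointer']:
    c=imaging.get_calibration('wrist')
    for d in nets.find_in('wrist',n)[:2]: print(n,round(d['conf'],2),toworld(c,d['location']).round(4))
t=save('top','t3')
a=cv2.imread('pics/top0.png')[130:230,300:410]; b=cv2.imread('pics/t3.png')[130:230,300:410]
cv2.imwrite('pics/cmp3.png',np.hstack([cv2.resize(x,None,fx=3.5,fy=3.5,interpolation=2) for x in (a,b)]))
E
python3 f.py
```

```text
[  1.14 -50.28   3.2  -22.16   0.89  -1.38   0.26] [ 0.114  0.511  0.085  1.901 -0.063  0.733  1.903] (array([-2.4,  3.4,  5.3]), array([ 0.84,  0.81, -0.25]))
knob_pointer 0.78 [ 0.5448 -0.1299  0.1118]
```

View pics/w3.png

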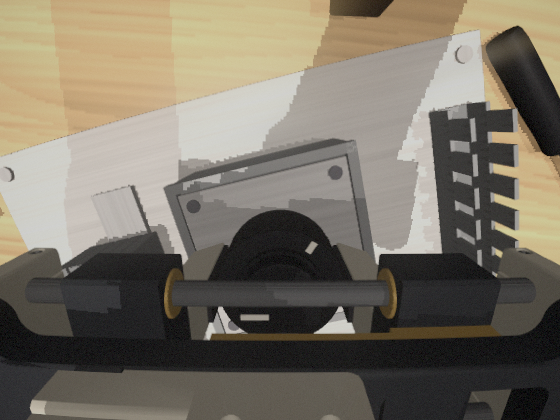

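The collar mark at (311,247) still sits at the same place between the fingers, so it turns with the hand. The pointer at (255,317) has turned with the unit, so the knob is staying put. The sign of Mz is unexpected, so I'll test it with a small twist each way.

```bash
cat > g.py <<'E'
from h import *
q=np.array(manip.get_qpos())
for d in (0,0.02,0.04,0.02,0,-0.02,-0.04):
    p=q.copy(); p[6]+=d; manip.move_j(p); manip.dwell(0.2)
    print(d,'err',(manip.get_qpos()-p).round(4)[[0,2,4,6]],'Mz',fm()[1][2],'t7',manip.get_joint_efforts()[6].round(2),round(manip.get_clock(),2))
E
python3 g.py
```

```text
0 err [ 0.0001 -0.0002  0.0003  0.0009] Mz -0.02 t7 0.01 8.97
0.02 err [-0.0001  0.0001  0.0001  0.0003] Mz -0.07 t7 0.09 9.43
0.04 err [-0.      0.0001  0.0001  0.0003] Mz -0.1 t7 0.12 9.88
0.02 err [-0.0001  0.      0.0003  0.0008] Mz 0.09 t7 -0.08 10.32
0 err [-0.     -0.      0.0001  0.0005] Mz 0.12 t7 -0.12 10.78
-0.02 err [-0.      0.     -0.      0.0003] Mz 0.12 t7 -0.1 11.22
-0.04 err [-0.     -0.     -0.0001  0.0001] Mz 0.12 t7 -0.08 11.68
```

```bash
cat > i.py <<'E'
from t import *
s=json.load(open('s.json')); r=R.from_rotvec(manip.get_orientation()).as_matrix()
yaw=np.arctan2(r[1,0],r[0,0]); d=np.angle(np.exp(1j*(s['yaw']-yaw))); s['tot']+=d; s['z']-=0.00255*d; s['yaw']=s['yaw']-d
print(d)
turn(s,13,0.1,0.5)
E
python3 i.py
```

```text
0.03422476928956053
12.07 tot 0.73 lag -0.000 F [-2.8  3.1  4.7] Mz -0.27 e [ 0.5476 -0.1273  0.2519] c 0.5477 -0.1272 op 0.672
12.47 tot 0.83 lag -0.000 F [-3.4  3.6  4.8] Mz -0.26 e [ 0.5477 -0.1272  0.2516] c 0.5477 -0.1270 op 0.669
12.88 tot 0.93 lag 0.000 F [-4.3  3.1  4.8] Mz -0.29 e [ 0.5477 -0.1271  0.2514] c 0.5478 -0.1268 op 0.669
13.28 tot 1.03 lag 0.000 F [-2.9  3.7  5.6] Mz -0.23 e [ 0.5477 -0.1269  0.2511] c 0.5479 -0.1266 op 0.666
13.68 tot 1.13 lag 0.001 F [-3.6  2.   5. ] Mz -0.26 e [ 0.5478 -0.1268  0.2509] c 0.5479 -0.1266 op 0.669
14.07 tot 1.23 lag 0.001 F [-4.   3.5  4.9] Mz -0.24 e [ 0.5478 -0.1267  0.2506] c 0.5479 -0.1266 op 0.668
14.47 tot 1.33 lag 0.001 F [-3.1  3.1  4.5] Mz -0.26 e [ 0.5479 -0.1266  0.2503] c 0.5479 -0.1265 op 0.668
14.88 tot 1.43 lag 0.002 F [-4.3  2.9  4.2] Mz -0.22 e [ 0.5479 -0.1266  0.2501] c 0.5479 -0.1266 op 0.671
15.28 tot 1.53 lag 0.001 F [-2.8  3.5  5.3] Mz -0.22 e [ 0.548  -0.1265  0.2498] c 0.5479 -0.1266 op 0.668
15.68 tot 1.63 lag 0.001 F [-2.9  4.6  4.1] Mz -0.25 e [ 0.548  -0.1264  0.2496] c 0.5479 -0.1265 op 0.667
16.07 tot 1.73 lag 0.001 F [-2.   4.2  4.6] Mz -0.23 e [ 0.5481 -0.1264  0.2494] c 0.5480 -0.1265 op 0.670
16.48 tot 1.83 lag 0.002 F [-1.2  5.2  4.1] Mz -0.22 e [ 0.5482 -0.1264  0.2491] c 0.5480 -0.1265 op 0.664
16.88 tot 1.93 lag 0.003 F [-0.9  5.1  4.6] Mz -0.21 e [ 0.5483 -0.1263  0.2488] c 0.5481 -0.1265 op 0.667
```

```bash
cat > j.py <<'E'
from t import *
s=json.load(open('s.json'))
turn(s,36,0.05,0.25)
E
python3 j.py | cut -c1-200
```

```text
17.27 tot 1.98 lag 0.003 F [-0.7  5.   3.7] Mz -0.11 e [ 0.5484 -0.1263  0.2488] c 0.5481 -0.1264 op 0.669
17.68 tot 2.03 lag 0.004 F [0.1 5.5 3.7] Mz -0.14 e [ 0.5484 -0.1263  0.2486] c 0.5483 -0.1264 op 0.669
18.07 tot 2.08 lag 0.004 F [0.1 5.7 3.6] Mz -0.17 e [ 0.5484 -0.1263  0.2485] c 0.5483 -0.1264 op 0.667
18.48 tot 2.13 lag 0.004 F [-0.1  4.8  3.3] Mz -0.1 e [ 0.5485 -0.1263  0.2484] c 0.5484 -0.1264 op 0.666
18.88 tot 2.18 lag 0.004 F [0.5 4.9 3.8] Mz -0.13 e [ 0.5486 -0.1263  0.2482] c 0.5485 -0.1264 op 0.669
19.27 tot 2.23 lag 0.004 F [0.1 5.3 4.1] Mz -0.09 e [ 0.5486 -0.1263  0.2481] c 0.5485 -0.1264 op 0.671
19.68 tot 2.28 lag 0.004 F [0.5 5.3 4.2] Mz -0.14 e [ 0.5487 -0.1263  0.248 ] c 0.5485 -0.1264 op 0.673
20.07 tot 2.33 lag 0.004 F [1.3 6.1 3.2] Mz -0.1 e [ 0.5488 -0.1263  0.2479] c 0.5486 -0.1264 op 0.665
20.48 tot 2.38 lag 0.004 F [-0.1  5.   3.9] Mz -0.11 e [ 0.5488 -0.1263  0.2477] c 0.5485 -0.1264 op 0.668
20.88 tot 2.43 lag 0.004 F [1.2 5.2 2.8] Mz -0.17 e [ 0.5488 -0.1263  0.2476] c 0.5485 -0.1264 op 0.671
21.27 tot 2.48 lag 0.004 F [1.1 5.8 2.6] Mz -0.16 e [
[... 1222 characters left out ...]
.7 4.6 3.5] Mz -0.08 e [ 0.5492 -0.1265  0.2462] c 0.5483 -0.1262 op 0.671
26.48 tot 3.13 lag 0.005 F [3.9 4.5 2.2] Mz -0.07 e [ 0.5492 -0.1265  0.2461] c 0.5483 -0.1262 op 0.668
26.88 tot 3.18 lag 0.005 F [3.  4.4 1.8] Mz -0.06 e [ 0.5492 -0.1265  0.246 ] c 0.5482 -0.1261 op 0.665
27.27 tot 3.23 lag 0.005 F [4.7 3.7 1.1] Mz -0.03 e [ 0.5492 -0.1265  0.2459] c 0.5482 -0.1260 op 0.670
27.68 tot 3.28 lag 0.005 F [3.4 3.6 2.2] Mz 0.01 e [ 0.5492 -0.1265  0.2459] c 0.5481 -0.1260 op 0.669
28.07 tot 3.33 lag 0.005 F [5.  3.1 2.9] Mz 0.21 e [ 0.5492 -0.1265  0.2458] c 0.5481 -0.1259 op 0.670
28.48 tot 3.38 lag 0.006 F [3.9 3.  2.6] Mz 0.41 e [ 0.5492 -0.1264  0.2457] c 0.5481 -0.1259 op 0.670
STOP
```

Contact with the stop is clear: Mz rises about 0.2 per 0.05 rad from a baseline of about -0.08. I'll carry on in small steps to about 0.7.

```bash
cat > k.py <<'E'
from t import *
s=json.load(open('s.json'))
turn(s,4,0.04,0.58)
manip.dwell(0.3); print(fm(), manip.get_qpos().round(2))
E
python3 k.py
```

```text
28.88 tot 3.42 lag 0.006 F [4.5 3.4 1.4] Mz 0.55 e [ 0.5492 -0.1264  0.2456] c 0.5480 -0.1258 op 0.667
29.27 tot 3.46 lag 0.006 F [4.1 2.9 2.3] Mz 0.66 e [ 0.5492 -0.1264  0.2456] c 0.5480 -0.1257 op 0.668
STOP
(array([5.1, 1.9, 2.8]), array([ 0.36, -1.02,  0.68])) [-0.41  0.66  0.78  1.92 -0.63  0.82 -0.48]
```

```bash
cat > l.py <<'E'
from t import *
s=json.load(open('s.json'))
turn(s,1,0.03,0.9)
manip.gripper_to(1.0); manip.dwell(0.2); print(fm(),manip.get_opening())
e=manip.get_eef_pos(); manip.move_straight([e[0],e[1],0.40],v=0.1); print(fm(),manip.get_clock())
c=imaging.get_calibration('wrist'); save('wrist','w5')
for n in ['knob_pointer','plate','collar']:
    for d in nets.find_in('wrist',n)[:1]: print(n,round(d['conf'],2),toworld(c,d['location']).round(4))
E
python3 l.py
```

```text
29.98 tot 3.49 lag 0.007 F [4.4 3.3 1.7] Mz 0.79 e [ 0.5492 -0.1263  0.2455] c 0.5479 -0.1256 op 0.669
(array([-0.5, -0.1,  1.3]), array([-0.04,  0.15,  0.03])) 1.0027464175213021
(array([ 0.5, -0.6, -0.7]), array([-0.11,  0.11, -0.03])) 32.575
knob_pointer 0.98 [ 0.5538 -0.1313  0.1119]
plate 0.66 [ 0.5638 -0.1259  0.0654]
collar 0.68 [ 0.5578 -0.1228  0.0997]
```

View pics/w5.png

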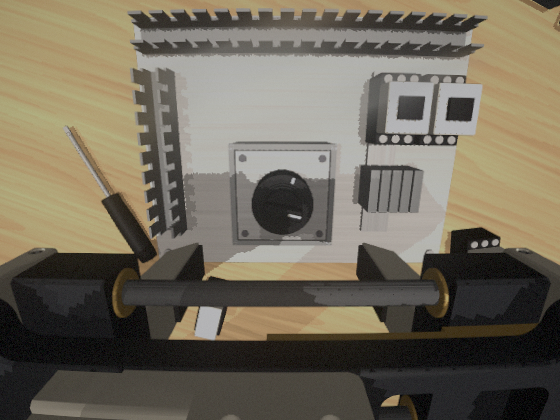

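The collar's top is now about 0.100 m above the bench. The pointer bar at (295,216) keeps its roughly 9° tilt to the unit, and the bystanders haven't moved. I'm handing the job in.

```bash
python3 -c "
from h import *
print(manip.job_done(), manip.get_clock())"
```

```text
the job is handed in; nothing more can be done
the job is handed in; nothing more can be done
```

I screwed the collar down about 3.5 rad onto its stop (0.79 N m read at rest, within the home range) and released it; the selector still looks at its setting, the bystanders look undisturbed, and the job was handed in at about 33 s with no verdict shown.

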